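# Refit the drive pulley: tag to the peg, find the shaft flat, hold the pulley on it

## Task

Take the red service tag off the upright drive shaft, hang it by its eye on the brass peg and let go of it. Then pinch the bare shaft and turn it until its milled flat lies square against a finger and faces the yellow rib, and slide the belt pulley over it, hub up, with its set-screw also facing the rib so that it sits over the flat, fully down onto the bearing face. Finish still gripping the hub and pressing the pulley down with about 10 newtons so that a colleague can tighten the screw, the tag still on its peg; do not disturb the thread cone, the blue tray or the screwdriver.

Things in the scene. Friction and masses are not known exactly. Their poses are not given: they have to be found in the camera images.
- bearing_face (a point): fixed cream bearing housing (square foot 130 x 130 x 14 mm, round boss narrowing to 60 mm diameter) screwed to the bench; this point is the centre of its flat top face, on the shaft axis, 60 mm above the bench. z up.
- rib (a point): the yellow key-guide rib of the housing, 14 mm wide, running outwards from the boss on one side only, its top 5 mm lower than the bearing face; this point lies 50 mm from the shaft axis, in the rib's direction, at the height of the bearing face
- flat (a point): bright milled flat of the dark upright shaft, 17 mm wide over nearly the whole height, 7.5 mm from the axis: the shaft measures 19.5 mm across the flat, 24 mm elsewhere; a yellow dash on the end face points from axis to flat. This point (in the air) lies 50 mm from the axis in the direction the flat faces, 30 mm above the bearing face, and turns with the shaft
- hub (a point): loose aluminium belt pulley, about 0.16 kg, lying on the bench hub up: grooved rim 62 mm diameter and 16 mm high below, plain hub 40 mm diameter above it up to 44 mm, bore 27 mm diameter right through. This point is on the bore axis 30 mm above the underside, inside the hub; z points up along the bore
- screw (a point): the pulley's dark set-screw head, 8 mm diameter, 4 mm proud of the hub's side, 31 mm above the underside; red dash on the hub's top on that side. Its tip (6 mm wide) reaches into the bore to 8.9 mm from the axis, so the pulley goes down the shaft only with the screw over the flat (within 15 degrees). This point (in the air) lies 50 mm from the bore axis towards the screw, 31 mm above the underside
- shaft: the shaft, 24 mm diameter, stands 60 mm out of the bearing face, top edge chamfered 5 mm high. It turns either way without stops, stays where left, and takes about 0.04 N m to turn. Origin on the axis at the bearing face, its -x axis points to the flat
- stand: the same bearing housing; origin under its centre on the bench, its -x axis points along the rib
- pulley: the same pulley; origin at the centre of its underside, its -x axis points to the screw
- tag_eye (a point): centre of the eye of the red service tag, rigid, 6 mm thick, 0.08 kg: a heavy steel ring of 54 mm outer diameter with a 34 mm hole, and a light straight red tail 34 mm wide that ends 100 mm from the eye's centre (white patch on it). It starts flat on the bearing face with the shaft through its eye, the tail sticking out level on the side away from the rib. Point half-way up the thickness; z up
- tag_tail (a point): point on the tag's tail where it can be pinched across its 34 mm width: on the middle line, 70 mm from the eye's centre, half-way up the thickness
- tag: the same tag; origin under the eye's centre, x axis along the tail
- peg_foot (a point): fixed round wooden block, 56 mm diameter, 30 mm high, with an upright brass peg of 16 mm diameter rising 50 mm from its top (tip rounded to 8 mm over the last 6 mm); this point is the foot of the peg, at the centre of the block's top, 30 mm above the bench; a hung tag rests on the block's top
- thread_cone: bystander: brown thread cone, 86 mm diameter, 125 mm high; origin under its centre
- screw_tray: bystander: small open blue tray 60 x 70 x 22 mm; origin under its centre
- screwdriver: bystander: red-handled screwdriver 190 mm long lying on the bench along its x axis; origin near its middle
Things that resemble listed ones, but are neither listed nor needed, are in the scene too. Of the things that look like the part that bears peg_foot, the middle-sized one is meant.

How it is judged:
On the way, in this order (a step that is already met when the one before it is completed fails the run):
1. the tag hangs by its eye on the peg, resting on the block, let go (horizontal distance between tag_eye and peg_foot below 0.012 m and z of tag_eye in the frame of peg_foot below 0.008 m and angle between tag_eye's own z axis and vertical below 0.2 rad and contact force between the fingers and tag below 0.1 N and linear speed of tag below 0.02 m/s), for 0.2 s.
2. the bare shaft is pinched with a finger on its flat, the flat facing the rib (within 15 degrees) (contact force between the fingers and shaft_c1 above 3 N and horizontal distance between flat and rib below 0.013 m), for 0.2 s.
3. the gripped pulley is over the shaft with its screw towards the rib (within 15 degrees) (contact force between the fingers and pulley above 3 N and horizontal distance between hub and bearing_face below 0.006 m and horizontal distance between screw and rib below 0.015 m), for 0.1 s.
At the end, for the whole second after the job is handed in: Pulley hub up, upright, fully down on the bearing face (2.5 mm), centred (4 mm); shaft flat and set-screw both face the rib (about 15 degrees); fingers still grip it (over 5 N) and press it on the bearing with 4 to 40 N in all, at rest; the tag lies flat on the peg's block, peg through its eye (horizontal distance between hub and bearing_face below 0.004 m and z of hub in the frame of bearing_face between 0.027 and 0.0325 m and angle between hub's own z axis and vertical below 0.08 rad and horizontal distance between each of flat, screw and rib below 0.014 m and contact force between the fingers and pulley above 5 N and contact force between pulley and stand between 4 and 40 N and linear speed of pulley below 0.02 m/s and horizontal distance between tag_eye and peg_foot below 0.012 m and z of tag_eye in the frame of peg_foot below 0.008 m and angle between tag_eye's own z axis and vertical below 0.2 rad); the arm keeps its last pose, push and grip.
It fails at once if a bystander is pushed more than 30 mm (distance of any of thread_cone, screw_tray, screwdriver from where it was at the start of the episode above 0.03 m).
It fails at once if the thread cone is tipped over (angle between thread_cone's own z axis and vertical above 0.5 rad).
It also fails if it takes over 72 s, if anything falls off the work surface, if the arm or the gripper's body presses on something with over 40 N, if the wrist force passes 120 N, or if a joint passes its speed limit or range.

## Robot

A 7-joint arm with a two-finger parallel gripper is mounted at the origin on the work surface. World frame = base frame: x ahead of the robot, y to its left, z up, the work surface at z = 0. Lengths are in m, angles in rad, forces in N, time in s.
With the tool pointing down it reaches from about 0.425 to 0.875 m from the base axis. Payload 4.7 kg.
Tool frame: the origin (TCP) lies on the centre line of the jaws, within the pads' length; the fingertips stand 22 mm ahead of it and the grasp point (between the pads) lies 3 mm ahead of it (ctrl.tcp_to_tips is the z of the fingertips in the tool frame, in m); z points along the fingers, y is the direction in which the jaws open and shut (so a half turn about z gives the same grasp; the last joint's range is limited). The gripper opens to 87 mm and grips with 3 to 60 N. Pads are 19 mm wide; open, the fingers measure 117 mm over their backs; the gripper's body (75 mm by 190 mm) begins 51 mm behind the grasp point.
Start: joints at [1.209, 0.321, -0.07, 1.45, 0.023, 1.371, -0.057], TCP at [0.239, -0.605, 0.245] pointing down, gripper open.
Joint ranges: [-2.86, 2.86], [-0.3, 2.09], [-1.38, 1.24], [0.06, 2.45], [-1.56, 4.7], [0.09, 2.05], [-2.69, 2.69]. Speed limits (rad/s): [2.57, 2.57, 3.14, 3.14, 3.14, 3.14, 3.14].

## Interface

Orientations are given as a rotation vector (axis times angle).
In Python, from bench import ctrl, cams gives the robot as it stands.
- The arm moves only by the tool move_arm, never from a script. Its argument "deltas" is a list of rows, each an object with "linear": the shift along the tool's x, y, z as a fraction of full scale, a list of three; "turn": the turn, a rotation vector about the tool's x, y, z as a fraction of full scale, a list of three; "claw": the closure, from 0 (fully open) to 1 (shut). In form: [{"linear": [tx, ty, tz], "turn": [wx, wy, wz], "claw": claw}, ...]. A call has 1 to 20 rows; each row shifts and turns the commanded pose from where the row before left it, along the tool's axes as they then stand; what a row does not reach is not made up. Full scale, the value 1, is 0.03 m for a shift and 4 degrees for a turn. A row lasts 1/12 s, in which the tool goes at most 41.7 mm and 7.16 degrees, less where a joint would pass 70% of its speed; a pose out of reach is approached as far as the arm can. A call with a number of a shift or a turn outside -1 to 1 is refused whole. A call with a gripper value outside its range is refused whole. The fingers move at their own pace and stop on an object; "grip_force" is the grip in N (left out, the last holds). Time passes only in rows, so rows that do not move let the fingers close. It gives the time, the measured TCP pose, the force and the opening at its end, in the units of the state.
- ctrl.get_state(): the state, without advancing time (a new reading comes with each control period).
- cams.get_image(name): name is "side" or "top"; returns a dict with "image" (400x640x3 uint8, red, green, blue), "K" (3x3 intrinsics, pixels), "world_from_camera" (4x4, takes a point from camera to world coordinates). Camera axes: x right, y down, z forward; pixel columns grow to the right and rows downward; lengths in m; the calibration is good to about 2 mm. A picture is of the moment at which its call begins. There is no depth.
- ctrl.close_job(): hands the job in, once; it reports no verdict.
The state is a dict: "time": time; "joint_positions": joint angles; "qd": joint speeds; "joint_torque": joint torques, N m; "position": TCP position; "tool_rot": TCP orientation; "ft_force": force on the tool from outside, world axes, zero at the start; "torque": the same for the moment, N m; "grip_width": opening from 0.0 (shut) to 1.0 (fully open).
Only numpy, scipy, OpenCV 4.12 (cv2) and the standard library are available. Lean on these libraries where they do the work, as an engineer would, in place of code of your own. Each camera call takes 0.05 s, during which the arm holds its last target. There are 200 camera calls.

## Working session

There is one attempt and no reset: what is moved stays moved. The work goes in short steps, Python scripts to look and compute and a tool call to move; the robot and the scene stay as the last step left them, time stands still between calls to the robot, and variables do not carry over. Pictures are saved under pics/ and viewed, about 8 in all and at most 12, crops included, and the job is handed in when it is done.

Besides the shell and the picture viewer there is one more tool, called after "Call:" as name(argument=value, ...) on one line, values as JSON. move_arm: Moves the arm, as the interface text tells. Shift numbers are shares of 0.03 m and turn numbers shares of 4 degrees, none past 1 either way. Its arguments: {"type":"object","properties":{"deltas":{"type":"array"},"grip_force":{"type":"number"}},"required":["deltas"]}

```bash
mkdir -p pics; cat > h.py <<'E'
import numpy as np, cv2
from scipy.spatial.transform import Rotation as R
from bench import ctrl, cams
def grab(n,fn=None):
    d=cams.get_image(n); 
    if fn: cv2.imwrite('pics/'+fn,d['image'][:,:,::-1])
    np.savez(''+n+'.npz',**d); return d
def load(n): return dict(np.load(''+n+'.npz'))
def ray(d,u,v):
    T=d['world_from_camera']; r=T[:3,:3]@np.linalg.inv(d['K'])@np.array([u,v,1.]); return T[:3,3],r/np.linalg.norm(r)
def onz(d,u,v,z):
    o,r=ray(d,u,v); return o+r*(z-o[2])/r[2]
def proj(d,p):
    T=d['world_from_camera']; c=T[:3,:3].T@(np.array(p)-T[:3,3]); q=d['K']@c; return q[:2]/q[2]
E
python3 - <<'E'
from h import *
for n in('top','side'):
    d=grab(n,n+'0.png'); print(n,d['K'].round(1).tolist(),d['world_from_camera'].round(3).tolist())
s=ctrl.get_state(); print(s, ctrl.tcp_to_tips)
print(R.from_rotvec(s['tool_rot']).as_matrix().round(3))
E
```

```text
top [[415.3, 0.0, 323.0], [0.0, 415.3, 191.8], [0.0, 0.0, 1.0]] [[0.03, -0.996, 0.088, 0.477], [-0.999, -0.031, -0.02, 0.008], [0.023, -0.087, -0.996, 1.152], [0.0, 0.0, 0.0, 1.0]]
side [[369.1, 0.0, 318.0], [0.0, 369.1, 199.7], [0.0, 0.0, 1.0]] [[-0.928, -0.212, 0.305, 0.302], [-0.371, 0.481, -0.794, 0.732], [0.022, -0.85, -0.526, 0.587], [0.0, 0.0, 0.0, 1.0]]
{'time': 0.1, 'joint_positions': array([ 1.20911305,  0.32172168, -0.0700847 ,  1.45150829,  0.02262906,
        1.37079765, -0.05685147]), 'qd': array([-0.00061671, -0.00120079, -0.0009342 , -0.00343323,  0.0016474 ,
        0.00053295,  0.00097034]), 'joint_torque': array([ 1.03147729e-04, -4.92572379e+01, -4.05478142e-01, -3.13398743e+01,
       -6.39546057e-02,  3.95421311e-02,  4.93303412e-05]), 'position': array([ 0.23833856, -0.60425734,  0.24361097]), 'tool_rot': array([-3.08471273e+00, -5.86639655e-01,  6.66716182e-04]), 'ft_force': array([ 0.26119507, -0.04294927, -0.17654964]), 'torque': array([-0.07960446,  0.01211985,  0.00605255]), 'grip_width': 1.0017437911547038} 0.022
[[ 0.93   0.367 -0.001]
 [ 0.367 -0.93   0.001]
 [-0.    -0.002 -1.   ]]
```

View pics/top0.png

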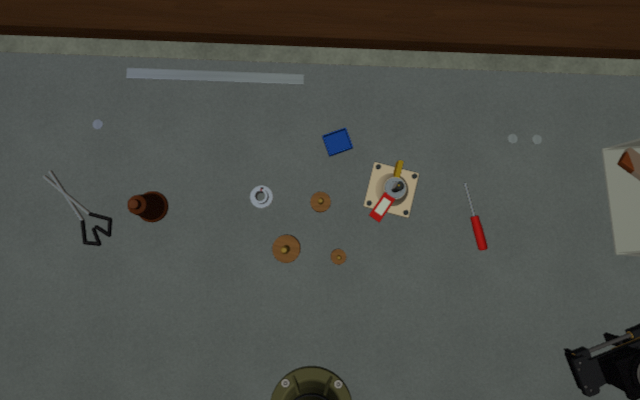

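View pics/side0.png

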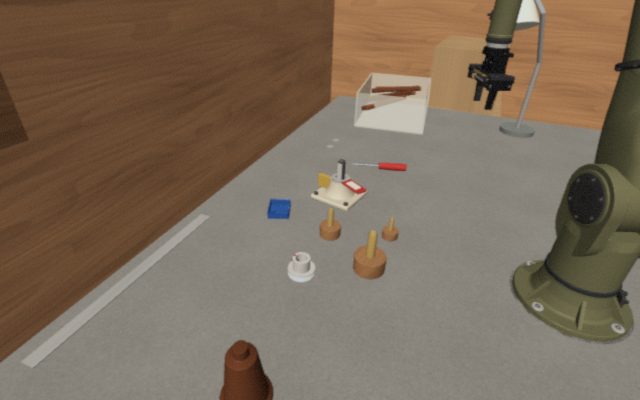

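```bash
python3 - <<'E'
from h import *
d=load('top'); im=d['image'][:,:,::-1]
c=im[125:275,240:430]; c=cv2.resize(c,None,fx=4,fy=4,interpolation=cv2.INTER_CUBIC); c=np.clip(c*1.4,0,255).astype(np.uint8)
cv2.imwrite('pics/crop1.png',c)
hsv=cv2.cvtColor(np.ascontiguousarray(im),cv2.COLOR_BGR2HSV)
def comps(lo,hi,z,name,mina=8):
    m=cv2.inRange(hsv,lo,hi); n,l,s,ce=cv2.connectedComponentsWithStats(m)
    for i in range(1,n):
        if s[i,4]>=mina and 120<ce[i][1]<280 and 230<ce[i][0]<500:
            cnt=cv2.findContours((l==i).astype(np.uint8),0,1)[0][0]; (u,v),r=cv2.minEnclosingCircle(cnt)
            p=onz(d,u,v,z); q=onz(d,u+r+.5,v,z); print(name,ce[i].round(1),s[i].tolist(),'circ',round(u,1),round(v,1),'dia',round(2*np.linalg.norm(q-p),3),'at',p.round(4),'centroid',onz(d,*ce[i],z).round(4))
comps((5,90,70),(17,255,255),.03,'wood')
comps((18,120,60),(35,255,255),.055,'yellow')
comps((0,150,80),(4,255,255),.063,'red')
comps((0,0,120),(180,70,255),.016,'grey',20)
comps((8,30,130),(25,110,255),.014,'cream',20)
print(hsv[196,250:274].tolist()); print(hsv[202,314:328].tolist())
E
```

```text
wood [320.2 201.6] [310, 192, 21, 20, 290] circ 320.0 201.5 dia 0.057 at [ 0.5497 -0.007   0.03  ] centroid [ 0.5495 -0.0073  0.03  ]
wood [377.6 201. ] [374, 196, 8, 11, 11] circ 377.5 201.0 dia 0.036 at [ 0.5559 -0.163   0.03  ] centroid [ 0.5559 -0.1634  0.03  ]
wood [285.8 248.3] [272, 235, 28, 28, 543] circ 285.7 248.3 dia 0.077 at [0.4214 0.0811 0.03  ] centroid [0.4214 0.0807 0.03  ]
wood [337.9 256.2] [331, 249, 15, 16, 170] circ 337.9 256.4 dia 0.044 at [ 0.4039 -0.0593  0.03  ] centroid [ 0.4043 -0.0594  0.03  ]
yellow [397.9 168.5] [393, 160, 10, 18, 112] circ 398.1 168.3 dia 0.05 at [ 0.6436 -0.213   0.055 ] centroid [ 0.643  -0.2123  0.055 ]
yellow [320.1 200.4] [318, 198, 6, 6, 26] circ 320.2 200.5 dia 0.017 at [ 0.5507 -0.0071  0.055 ] centroid [ 0.551  -0.0067  0.055 ]
yellow [283.3 249.6] [280, 246, 8, 8, 45] circ 283.9 249.5 dia 0.023 at [0.4194 0.084  0.055 ] centroid [0.4192 0.0855 0.055 ]
yellow [338.3 256.9] [336, 255, 5, 5, 18] circ 338.0 257.0 dia 0.014 at [ 0.404  -0.0581  0.055 ] centroid [ 0.4043 -0.0588  0.055 ]
red [380.9 207.7] [369, 193, 26, 29, 183] ci
[... 899 characters left out ...]
194.4] [388, 169, 30, 48, 496] circ 402.2 192.8 dia 0.136 at [ 0.5818 -0.2336  0.014 ] centroid [ 0.5777 -0.2417  0.014 ]
[[101, 21, 134], [104, 25, 151], [105, 27, 151], [102, 26, 149], [104, 22, 126], [105, 7, 74], [20, 16, 48], [60, 14, 74], [68, 12, 88], [66, 14, 88], [66, 14, 88], [75, 17, 89], [72, 14, 91], [72, 14, 92], [86, 17, 105], [100, 23, 135], [102, 26, 148], [104, 25, 112], [105, 16, 95], [105, 22, 138], [103, 24, 147], [102, 23, 146], [99, 14, 124], [60, 8, 96]]
[[15, 155, 102], [15, 160, 102], [15, 158, 102], [17, 162, 96], [19, 172, 89], [20, 175, 92], [21, 170, 93], [21, 170, 81], [19, 170, 66], [16, 169, 80], [16, 159, 101], [16, 158, 103], [15, 157, 104], [15, 160, 102]]
```

View pics/crop1.png

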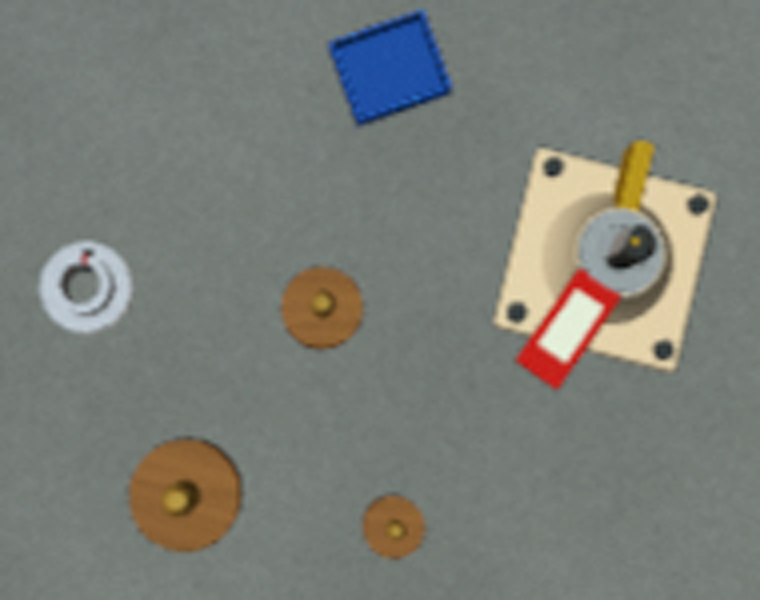

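```bash
python3 - <<'E'
from h import *
d=load('top')
P=lambda u,v,z: onz(d,240+(u+.5)/4-.5,125+(v+.5)/4-.5,z)
h=[P(*q,.014) for q in((554,167),(698,205),(663,350),(516,312))]
c=np.mean(h,0); r=(h[0]+h[1]-h[2]-h[3])/2; a=np.degrees(np.arctan2(r[1],r[0]))
print('stand',c.round(4),'hole pitch',[np.linalg.norm(h[i]-h[i-1]).round(4) for i in range(4)],'rib ang',a)
print('rib tip',P(643,145,.055).round(4),'ring c',P(621,252,.066).round(4))
print('rib dir from tip',np.degrees(np.arctan2(*(P(643,145,.055)-c)[1::-1])))
# tail far corners
t=[P(517,360,.066),P(557,388,.066)]; m=(t[0]+t[1])/2; print('tail end',m.round(4),np.linalg.norm(t[0]-t[1]),'len',np.linalg.norm((m-c)[:2]),'ang',np.degrees(np.arctan2(m[1]-c[1],m[0]-c[0])))
print('pulley rim',P(86,287,.016).round(4),'hub top dash',P(86,257,.044).round(4),'hub top c',P(83,285,.044).round(4))
print('peg block',P(322,308,.03).round(4),'peg top',P(322,302,.08).round(4), 'tray',P(391,70,.01).round(3))
s=load('side')
for n,p in (('stand',c),('shafttop',[c[0],c[1],.12]),('peg',[.5497,-.007,.08]),('pul',[.559,.155,.044])): print(n,proj(s,p).round(1))
# side closeup
im=s['image'][:,:,::-1]; a=cv2.resize(im[150:210,300:380],None,fx=7,fy=7,interpolation=cv2.INTER_CUBIC)
b=cv2.resize(d['image'][140:220,240:440,::-1][:, 120:190],None,fx=6,fy=6,interpolation=cv2.INTER_CUBIC)
pad=np.zeros((480,560+420,3),np.uint8); pad[:420,:560]=a; pad[:480,560:]=b
cv2.imwrite('pics/crop2.png',cv2.resize(pad,(800,392)))
E
```

```text
stand [ 0.5909 -0.2039  0.014 ] hole pitch [np.float64(0.1045), np.float64(0.1033), np.float64(0.1039), np.float64(0.1045)] rib ang -13.198013952485299
rib tip [ 0.6638 -0.2187  0.055 ] ring c [ 0.5901 -0.2028  0.066 ]
rib dir from tip -11.532404389364448
tail end [ 0.5081 -0.1488  0.066 ] 0.03184931790215223 len 0.09945916883388355 ang 146.36861505686255
pulley rim [0.5596 0.1543 0.016 ] hub top dash [0.5777 0.1516 0.044 ] hub top c [0.5589 0.1528 0.044 ]
peg block [ 0.5493 -0.0072  0.03  ] peg top [ 0.55   -0.0064  0.08  ] tray [ 0.719 -0.051  0.01 ]
stand [339.6 191.6]
shafttop [341.5 160.3]
peg [331.  208.7]
pul [301.5 257.8]
```

View pics/crop2.png

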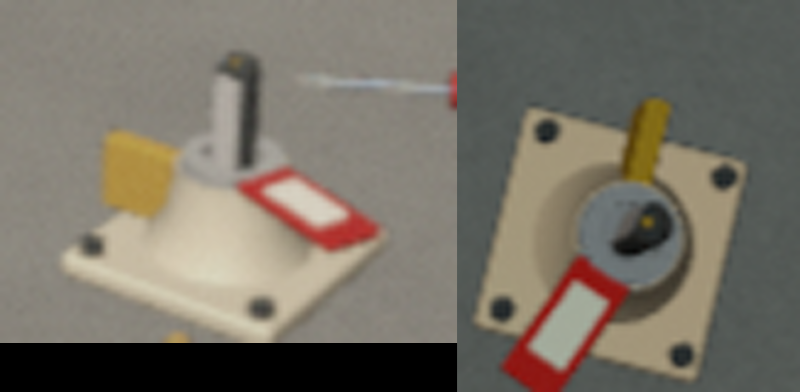

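Candidates for the peg in the top view are the blocks at (320,202) at 57 mm, (286,248) at 77 mm and (338,256) at 44 mm. The middle one (320,202) fits the 56 mm description, and the crop confirms it. The crops also show the rib pointing at about -12.5° and the tag tail at 146°. The bright shaft flat faces about 70°, and the screw dash on the pulley points towards +x. Moving to a point above the tail now.

Call:
move_arm(deltas=[{"linear": [0.805,-0.556,0],"turn": [0,0,0],"claw": 0},{"linear": [0.805,-0.556,0],"turn": [0,0,0],"claw": 0},{"linear": [0.805,-0.556,0],"turn": [0,0,0],"claw": 0},{"linear": [0.805,-0.556,0],"turn": [0,0,0],"claw": 0},{"linear": [0.805,-0.556,0],"turn": [0,0,0],"claw": 0},{"linear": [0.805,-0.556,0],"turn": [0,0,0],"claw": 0},{"linear": [0.805,-0.556,0],"turn": [0,0,0],"claw": 0},{"linear": [0.805,-0.556,0],"turn": [0,0,0],"claw": 0},{"linear": [0.805,-0.556,0],"turn": [0,0,0],"claw": 0},{"linear": [0.805,-0.556,0],"turn": [0,0,0],"claw": 0},{"linear": [0.805,-0.556,0],"turn": [0,0,0],"claw": 0},{"linear": [0.805,-0.556,0],"turn": [0,0,0],"claw": 0},{"linear": [0.805,-0.556,0],"turn": [0,0,0],"claw": 0},{"linear": [0.805,-0.556,0],"turn": [0,0,0],"claw": 0},{"linear": [0.805,-0.556,0],"turn": [0,0,0],"claw": 0},{"linear": [0.805,-0.556,0],"turn": [0,0,0],"claw": 0},{"linear": [0.805,-0.556,0],"turn": [0,0,0],"claw": 0},{"linear": [0.805,-0.556,0],"turn": [0,0,0],"claw": 0},{"linear": [0,0,0],"turn": [0,0,-1],"claw": 0},{"linear": [0,0,0],"turn": [0,0,-1],"claw": 0}], grip_force=40)

```text
time: 1.77
position: [0.5335, -0.1629, 0.2441]
tool_rot: [-3.033, -0.813, 0.0]
ft_force: [0.4, -0.2, -0.4]
grip_width: 0.998
```

Call:
move_arm(deltas=[{"linear": [0,0,0],"turn": [0,0,-1],"claw": 0},{"linear": [0,0,0],"turn": [0,0,-1],"claw": 0},{"linear": [0,0,0],"turn": [0,0,-1],"claw": 0},{"linear": [0,0,0],"turn": [0,0,-1],"claw": 0},{"linear": [0,0,0],"turn": [0,0,-1],"claw": 0},{"linear": [0,0,0],"turn": [0,0,-1],"claw": 0},{"linear": [0,0,0],"turn": [0,0,-1],"claw": 0},{"linear": [0,0,0],"turn": [0,0,-1],"claw": 0},{"linear": [0,0,0],"turn": [0,0,-1],"claw": 0},{"linear": [0,0,0],"turn": [0,0,-1],"claw": 0},{"linear": [0,0,0],"turn": [0,0,-1],"claw": 0},{"linear": [0,0,0],"turn": [0,0,-1],"claw": 0},{"linear": [0,0,0],"turn": [0,0,-1],"claw": 0},{"linear": [0,0,0],"turn": [0,0,-1],"claw": 0},{"linear": [0,0,0],"turn": [0,0,-1],"claw": 0},{"linear": [0,0,0],"turn": [0,0,-1],"claw": 0},{"linear": [0,0,0],"turn": [0,0,-1],"claw": 0},{"linear": [0,0,0],"turn": [0,0,-1],"claw": 0},{"linear": [0,0,0],"turn": [0,0,-1],"claw": 0},{"linear": [0,0,0],"turn": [0,0,-1],"claw": 0}])

```text
time: 3.43
position: [0.5324, -0.1658, 0.2441]
tool_rot: [-1.808, -2.568, 0.0]
ft_force: [-0.6, -0.1, 0.4]
grip_width: 0.998
```

Call:
move_arm(deltas=[{"linear": [0,0,0],"turn": [0,0,-1],"claw": 0},{"linear": [0,0,0],"turn": [0,0,-1],"claw": 0},{"linear": [0,0,0],"turn": [0,0,-1],"claw": 0},{"linear": [0,0,0],"turn": [0,0,-1],"claw": 0},{"linear": [0,0,0],"turn": [0,0,-1],"claw": 0},{"linear": [0,0,0],"turn": [0,0,-1],"claw": 0},{"linear": [0,0,0],"turn": [0,0,-1],"claw": 0},{"linear": [0,0,0],"turn": [0,0,-1],"claw": 0},{"linear": [0,0,0],"turn": [0,0,-1],"claw": 0},{"linear": [0,0,0],"turn": [0,0,-0.25],"claw": 0},{"linear": [0,0,0],"turn": [0,0,0],"claw": 0},{"linear": [0,0,0],"turn": [0,0,0],"claw": 0}])

```text
time: 4.43
position: [0.5325, -0.1659, 0.2443]
tool_rot: [-0.907, -3.007, -0.0]
ft_force: [0.2, 0.4, 0.2]
grip_width: 1.0
```

```bash
cat >> h.py <<'E'
def st():
    s=ctrl.get_state(); M=R.from_rotvec(s['tool_rot']).as_matrix()
    print('t',round(s['time'],2),'p',s['position'].round(4),'xang',np.degrees(np.arctan2(M[1,0],M[0,0])).round(2),'z',M[:,2].round(3),'f',s['ft_force'].round(1),'tq',s['torque'].round(2),'w',round(s['grip_width']*87,1),'j7',s['joint_positions'][6].round(2))
    return s,M
def to(p,xang=None):
    s,M=st(); d=M.T@(np.array(p)-s['position']); print('shift units',(d/.03).round(2))
    if xang is not None: print('wz total units',((np.degrees(np.arctan2(M[1,0],M[0,0]))-xang)/4).round(2))
E
python3 -c "
from h import *
to([.532,-.165,.066],146.4)"
```

```text
t 4.43 p [ 0.5325 -0.1659  0.2443] xang 146.43 z [-0.  0. -1.] f [0.2 0.4 0.2] tq [ 0.03 -0.1  -0.01] w 87.0 j7 1.16
shift units [0.03 0.01 5.94]
wz total units 0.01
```

Call:
move_arm(deltas=[{"linear": [0,0,0.9],"turn": [0,0,0],"claw": 0},{"linear": [0,0,0.9],"turn": [0,0,0],"claw": 0},{"linear": [0,0,0.9],"turn": [0,0,0],"claw": 0},{"linear": [0,0,0.9],"turn": [0,0,0],"claw": 0},{"linear": [0,0,0.9],"turn": [0,0,0],"claw": 0},{"linear": [0,0,0.8],"turn": [0,0,0],"claw": 0},{"linear": [0,0,0.4],"turn": [0,0,0],"claw": 0},{"linear": [0,0,0.25],"turn": [0,0,0],"claw": 0},{"linear": [0,0,0],"turn": [0,0,0],"claw": 0.3},{"linear": [0,0,0],"turn": [0,0,0],"claw": 0.5},{"linear": [0,0,0],"turn": [0,0,0],"claw": 1},{"linear": [0,0,0],"turn": [0,0,0],"claw": 1},{"linear": [0,0,0],"turn": [0,0,0],"claw": 1},{"linear": [0,0,0],"turn": [0,0,0],"claw": 1},{"linear": [0,0,0],"turn": [0,0,0],"claw": 1},{"linear": [0,0,0],"turn": [0,0,0],"claw": 1}], grip_force=40)

```text
time: 5.77
position: [0.5328, -0.1659, 0.0663]
tool_rot: [0.904, 3.008, -0.0]
ft_force: [-0.4, -0.5, 1.3]
grip_width: 0.48
```

```bash
python3 -c "
from h import *
st()"
```

```text
t 5.77 p [ 0.5328 -0.1659  0.0663] xang 146.53 z [ 0. -0. -1.] f [-0.4 -0.5  1.3] tq [-0.   -0.17 -0.04] w 41.7 j7 1.06
```

Call:
move_arm(deltas=[{"linear": [0,0,0],"turn": [0,0,0],"claw": 1},{"linear": [0,0,0],"turn": [0,0,0],"claw": 1},{"linear": [0,0,0],"turn": [0,0,0],"claw": 1},{"linear": [0,0,0],"turn": [0,0,0],"claw": 1},{"linear": [0,0,0],"turn": [0,0,0],"claw": 1}])

```text
time: 6.18
position: [0.5327, -0.1659, 0.0661]
tool_rot: [0.905, 3.009, -0.0]
ft_force: [-0.3, 0.2, 0.2]
grip_width: 0.378
```

Call:
move_arm(deltas=[{"linear": [0,0,-0.5],"turn": [0,0,0],"claw": 1},{"linear": [0,0,-0.5],"turn": [0,0,0],"claw": 1}])

```text
time: 6.35
position: [0.5316, -0.1655, 0.0952]
tool_rot: [-0.904, -3.006, -0.001]
ft_force: [0.4, -1.1, -0.3]
grip_width: 0.382
```

```bash
python3 -c "
from h import *
st()"
```

```text
t 6.35 p [ 0.5316 -0.1655  0.0952] xang 146.54 z [-0.003  0.001 -1.   ] f [ 0.4 -1.1 -0.3] tq [ 0.01 -0.13 -0.07] w 33.3 j7 1.09
```

Call:
move_arm(deltas=[{"linear": [0,0,-0.7],"turn": [0,0,0],"claw": 1},{"linear": [0,0,-0.7],"turn": [0,0,0],"claw": 1},{"linear": [0,0,-0.7],"turn": [0,0,0],"claw": 1},{"linear": [0,0,-0.7],"turn": [0,0,0],"claw": 1},{"linear": [0,0,0],"turn": [0,0,0],"claw": 1},{"linear": [0.48,0.475,0],"turn": [0,0,0],"claw": 1},{"linear": [0.48,0.475,0],"turn": [0,0,0],"claw": 1},{"linear": [0.48,0.475,0],"turn": [0,0,0],"claw": 1},{"linear": [0.48,0.475,0],"turn": [0,0,0],"claw": 1},{"linear": [0.48,0.475,0],"turn": [0,0,0],"claw": 1},{"linear": [0.48,0.475,0],"turn": [0,0,0],"claw": 1},{"linear": [0.48,0.475,0],"turn": [0,0,0],"claw": 1},{"linear": [0.48,0.475,0],"turn": [0,0,0],"claw": 1},{"linear": [0.48,0.475,0],"turn": [0,0,0],"claw": 1},{"linear": [0.48,0.475,0],"turn": [0,0,0],"claw": 1},{"linear": [0,0,0],"turn": [0,0,0],"claw": 1},{"linear": [0,0,0],"turn": [0,0,0],"claw": 1}])

```text
time: 7.77
position: [0.4905, 0.0336, 0.1793]
tool_rot: [-0.9, -3.009, 0.001]
ft_force: [0.5, -0.0, -0.4]
grip_width: 0.383
```

```bash
python3 - <<'E'
from h import *
s,M=st(); to([.491,.032,.18])
d=grab('top'); e=grab('side')
p=s['position']+M@np.array([-.0705,0,.003]); print('exp eye',p.round(4))
for D in(d,e): print(proj(D,p).round(1))
u,v=proj(d,p).astype(int); a=cv2.resize(d['image'][v-50:v+50,u-50:u+50,::-1],(400,400),interpolation=2)
u2,v2=proj(e,p).astype(int); b=cv2.resize(e['image'][v2-50:v2+50,u2-50:u2+50,::-1],(400,400),interpolation=2)
print('crop origins',u-50,v-50,u2-50,v2-50)
w=proj(d,[.591,-.204,.12]).astype(int); c=cv2.resize(d['image'][w[1]-15:w[1]+15,w[0]-15:w[0]+15,::-1],(200,200),interpolation=2)
w2=proj(e,[.591,-.204,.11]).astype(int); f=cv2.resize(e['image'][w2[1]-18:w2[1]+18,w2[0]-18:w2[0]+18,::-1],(200,200),interpolation=2)
print('shaft crops',w-15,w2-18)
o=np.zeros((600,800,3),np.uint8); o[:400,:400]=a;o[:400,400:]=b;o[400:,:200]=c;o[400:,400:600]=f
cv2.imwrite('pics/hang1.png',o)
E
```

```text
t 7.77 p [0.4905 0.0336 0.1793] xang 146.7 z [-0.001 -0.    -1.   ] f [ 0.5 -0.  -0.4] tq [-0.04 -0.11  0.01] w 33.3 j7 0.83
t 7.77 p [0.4905 0.0336 0.1793] xang 146.7 z [-0.001 -0.    -1.   ] f [ 0.5 -0.  -0.4] tq [-0.04 -0.11  0.01] w 33.3 j7 0.83
shift units [-0.04 -0.03 -0.02]
exp eye [ 0.5494 -0.0051  0.1763]
[320.2 197.6]
[332.5 175.2]
crop origins 270 147 282 125
shaft crops [384 170] [323 145]
```

View pics/hang1.png

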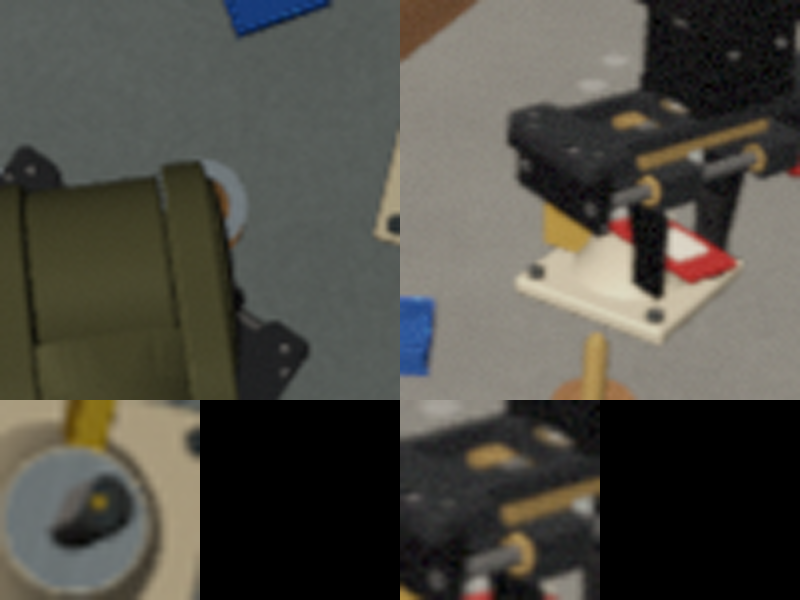

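The top crop shows the held ring over the wooden block, with its right edge at px 331.7 as expected. The side crop shows the red tail level between the fingers, and the shaft is bare. Lowering the tag onto the peg.

Call:
move_arm(deltas=[{"linear": [0,-0.05,0.6],"turn": [0,0,0],"claw": 1},{"linear": [0,0,0.6],"turn": [0,0,0],"claw": 1},{"linear": [0,0,0.6],"turn": [0,0,0],"claw": 1},{"linear": [0,0,0.6],"turn": [0,0,0],"claw": 1},{"linear": [0,0,0.6],"turn": [0,0,0],"claw": 1},{"linear": [0,0,0.6],"turn": [0,0,0],"claw": 1},{"linear": [0,0,0.4],"turn": [0,0,0],"claw": 1},{"linear": [0,0,0.3],"turn": [0,0,0],"claw": 1},{"linear": [0,0,0.2],"turn": [0,0,0],"claw": 1},{"linear": [0,0,0.2],"turn": [0,0,0],"claw": 1},{"linear": [0,0,0],"turn": [0,0,0],"claw": 1},{"linear": [0,0,0],"turn": [0,0,0],"claw": 1}])

```text
time: 8.87
position: [0.4906, 0.0312, 0.0393]
tool_rot: [0.904, 3.008, 0.0]
ft_force: [0.1, -0.1, -0.5]
grip_width: 0.384
```

```bash
python3 - <<'E'
from h import *
to([.491,.032,.0363])
E
```

```text
t 8.87 p [0.4906 0.0312 0.0393] xang 146.53 z [ 0. -0. -1.] f [ 0.1 -0.1 -0.5] tq [ 0.02 -0.12 -0.02] w 33.4 j7 0.68
shift units [0.   0.03 0.1 ]
```

Call:
move_arm(deltas=[{"linear": [0,0,0.1],"turn": [0,0,0],"claw": 1},{"linear": [0,0,0],"turn": [0,0,0],"claw": 1},{"linear": [0,0,0],"turn": [0,0,0],"claw": 0.3},{"linear": [0,0,0],"turn": [0,0,0],"claw": 0.3},{"linear": [0,0,0],"turn": [0,0,0],"claw": 0.3},{"linear": [0,0,0],"turn": [0,0,0],"claw": 0.3},{"linear": [0,0,0],"turn": [0,0,0],"claw": 0.3},{"linear": [0,0,-0.3],"turn": [0,0,0],"claw": 0.3},{"linear": [0,0,-0.6],"turn": [0,0,0],"claw": 0.3},{"linear": [0,0,-0.9],"turn": [0,0,0],"claw": 0.3},{"linear": [0,0,-0.9],"turn": [0,0,0],"claw": 0.3},{"linear": [0,0,-0.9],"turn": [0,0,0],"claw": 0.3},{"linear": [0,0,-0.8],"turn": [0,0,0],"claw": 0.3},{"linear": [0,0,0],"turn": [0,0,0],"claw": 0.3},{"linear": [0,0,0],"turn": [0,0,0],"claw": 0.3}])

```text
time: 10.12
position: [0.4914, 0.0313, 0.17]
tool_rot: [0.904, 3.005, 0.0]
ft_force: [0.0, -0.8, -0.6]
grip_width: 0.699
```

```bash
python3 - <<'E'
from h import *
to([.5905,-.2035,.17],160)
E
```

```text
t 10.12 p [0.4914 0.0313 0.17  ] xang 146.53 z [ 0.004 -0.001 -1.   ] f [ 0.  -0.8 -0.6] tq [ 0.05 -0.09 -0.03] w 60.8 j7 0.82
shift units [-7.07 -4.71  0.02]
wz total units -3.37
```

Call:
move_arm(deltas=[{"linear": [-0.41,-0.83,0],"turn": [0,0,0],"claw": 0.3},{"linear": [-0.41,-0.83,0],"turn": [0,0,0],"claw": 0.3},{"linear": [-0.41,-0.83,0],"turn": [0,0,0],"claw": 0.3},{"linear": [-0.41,-0.83,0],"turn": [0,0,0],"claw": 0.3},{"linear": [-0.41,-0.83,0],"turn": [0,0,0],"claw": 0.3},{"linear": [-0.41,-0.83,0],"turn": [0,0,0],"claw": 0.3},{"linear": [-0.41,-0.83,0],"turn": [0,0,0],"claw": 0.3},{"linear": [-0.41,-0.83,0],"turn": [0,0,0],"claw": 0.3},{"linear": [-0.41,-0.83,0],"turn": [0,0,0],"claw": 0.3},{"linear": [-0.41,-0.83,0],"turn": [0,0,0],"claw": 0.3},{"linear": [-0.41,-0.83,0],"turn": [0,0,0],"claw": 0.3},{"linear": [-0.41,-0.83,0],"turn": [0,0,0],"claw": 0.3},{"linear": [0,0,0],"turn": [0,0,-1],"claw": 0.3},{"linear": [0,0,0],"turn": [0,0,-1],"claw": 0.3},{"linear": [0,0,0],"turn": [0,0,-1],"claw": 0.3},{"linear": [0,0,0],"turn": [0,0,-0.4],"claw": 0.3},{"linear": [0,0,0],"turn": [0,0,0],"claw": 0.3}])

```text
time: 11.53
position: [0.4479, -0.2989, 0.1667]
tool_rot: [-0.54, -3.092, -0.002]
ft_force: [0.2, 0.2, -0.1]
grip_width: 0.697
```

```bash
python3 - <<'E'
from h import *
st()
d=grab('top'); e=grab('side')
o=np.zeros((600,800,3),np.uint8)
def put(D,u,v,w,h,s,x,y):
    c=D['image'][v:v+h,u:u+w,::-1]; c=np.clip(c*1.3,0,255).astype(np.uint8); o[y:y+h*s,x:x+w*s]=cv2.resize(c,None,fx=s,fy=s,interpolation=2)
put(d,295,175,50,50,6,0,0); put(d,375,165,40,40,10,400,0)
put(e,310,190,50,50,6,0,300); put(e,325,150,33,33,6,400,402)
put(e,290,250,30,33,6,600,402)
cv2.imwrite('pics/look2.png',o)
E
```

```text
t 11.53 p [ 0.4479 -0.2989  0.1667] xang 160.18 z [-0.002  0.002 -1.   ] f [ 0.2  0.2 -0.1] tq [ 0.1  -0.14  0.06] w 60.6 j7 1.69
```

View pics/look2.png

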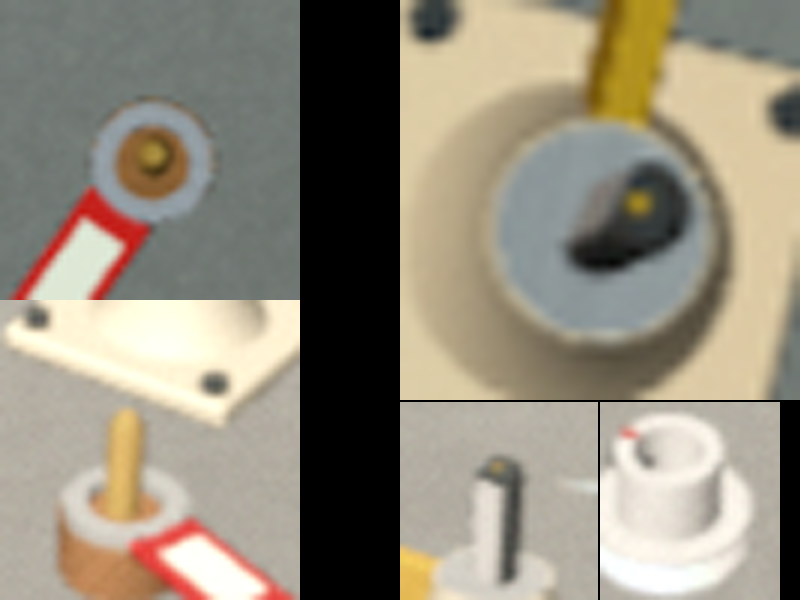

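```bash
python3 - <<'E'
from h import *
d=load('top'); e=load('side')
f=lambda x,y:(375+(x-400)/10-.45,165+y/10-.45)
c=onz(d,*f(603.5,232.5),.06); print('face',c.round(4))
t=proj(d,[*c[:2],.12]); print('top px',t, 'crop',(t-[374.55,164.55])*10+[400,0])
g=onz(d,*f(638,203),.12); print('dash',g.round(4),'ang',np.degrees(np.arctan2(*(g-c)[1::-1])),np.linalg.norm((g-c)[:2]))
# side: flat edges at mid height: crop x 476(left) 503 (flat/dark), 522 right, y 520
for ang in (50,60,70,80,90):
    n=np.array([np.cos(np.radians(ang)),np.sin(np.radians(ang)),0]);tt=np.array([-n[1],n[0],0]); b=np.array([*c[:2],.09])
    q=[proj(e,b+7.5*.001*n+k*.0085*tt) for k in(-1,1)]
    dd=[proj(d,np.array([*c[:2],.1])+.0075*n+k*.0085*tt) for k in(-1,1)]
    print(ang,[((x-[324.6,149.6])*6+[400,402]).round(0) for x in q],'top',[((x-[374.55,164.55])*10+[400,0]).round(0) for x in dd])
to([*c[:2],.17])
E
```

```text
face [ 0.5903 -0.2041  0.06  ]
top px [399.56416531 185.48928514] crop [650.14165313 209.39285137]
dash [ 0.5918 -0.201   0.12  ] ang 63.81227885543547 0.0034335788518972715
50 [array([477., 518.]), array([495., 532.])] top [array([634., 173.]), array([590., 223.])]
60 [array([476., 519.]), array([499., 532.])] top [array([626., 174.]), array([592., 230.])]
70 [array([476., 521.]), array([503., 532.])] top [array([618., 176.]), array([595., 237.])]
80 [array([477., 523.]), array([507., 532.])] top [array([612., 179.]), array([599., 244.])]
90 [array([478., 525.]), array([511., 531.])] top [array([605., 183.]), array([604., 250.])]
t 11.63 p [ 0.4481 -0.299   0.1671] xang 160.08 z [-0.001  0.001 -1.   ] f [-0.4  0.2  0.2] tq [ 0.09 -0.1   0.01] w 60.6 j7 1.69
shift units [-3.38  4.59 -0.1 ]
```

Call:
move_arm(deltas=[{"linear": [-0.563,0.7525,0],"turn": [0,0,0],"claw": 0.3},{"linear": [-0.563,0.7525,0],"turn": [0,0,0],"claw": 0.3},{"linear": [-0.563,0.7525,0],"turn": [0,0,0],"claw": 0.3},{"linear": [-0.563,0.7525,0],"turn": [0,0,0],"claw": 0.3},{"linear": [-0.563,0.7525,0],"turn": [0,0,0],"claw": 0.3},{"linear": [-0.563,0.7525,0],"turn": [0,0,0],"claw": 0.3},{"linear": [0,0,0],"turn": [0,0,0],"claw": 0.3},{"linear": [0,0,0.5],"turn": [0,0,0],"claw": 0.3},{"linear": [0,0,0.6],"turn": [0,0,0],"claw": 0.3},{"linear": [0,0,0.6],"turn": [0,0,0],"claw": 0.3},{"linear": [0,0,0.4],"turn": [0,0,0],"claw": 0.4},{"linear": [0,0,0.2],"turn": [0,0,0],"claw": 0.5},{"linear": [0,0,0],"turn": [0,0,0],"claw": 0.6},{"linear": [0,0,0],"turn": [0,0,0],"claw": 0.65},{"linear": [0,0,0],"turn": [0,0,0],"claw": 1},{"linear": [0,0,0],"turn": [0,0,0],"claw": 1},{"linear": [0,0,0],"turn": [0,0,0],"claw": 1},{"linear": [0,0,0],"turn": [0,0,0],"claw": 1},{"linear": [0,0,0],"turn": [0,0,0],"claw": 1},{"linear": [0,0,0],"turn": [0,0,0],"claw": 1}], grip_force=20)

```text
time: 13.3
position: [0.5907, -0.2061, 0.1]
tool_rot: [0.541, 3.093, 0.0]
ft_force: [1.1, 2.0, 4.4]
grip_width: 0.223
```

```bash
python3 - <<'E'
from h import *
st()
E
```

```text
t 13.3 p [ 0.5907 -0.2061  0.1   ] xang 160.15 z [ 0.001 -0.    -1.   ] f [1.1 2.  4.4] tq [ 0.52 -0.1  -0.09] w 19.4 j7 1.34
```

Gap is 19.4 mm, so the flat is seated square in the jaws. Turning 83° towards the rib.

Call:
move_arm(deltas=[{"linear": [0.005,0,0],"turn": [0,0,1],"claw": 1},{"linear": [0.005,0,0],"turn": [0,0,1],"claw": 1},{"linear": [0.005,0,0],"turn": [0,0,1],"claw": 1},{"linear": [0.005,0,0],"turn": [0,0,1],"claw": 1},{"linear": [0.005,0,0],"turn": [0,0,1],"claw": 1},{"linear": [0.005,0,0],"turn": [0,0,1],"claw": 1},{"linear": [0.005,0,0],"turn": [0,0,1],"claw": 1},{"linear": [0.005,0,0],"turn": [0,0,1],"claw": 1},{"linear": [0.005,0,0],"turn": [0,0,1],"claw": 1},{"linear": [0.005,0,0],"turn": [0,0,1],"claw": 1},{"linear": [0.005,0,0],"turn": [0,0,1],"claw": 1},{"linear": [0.005,0,0],"turn": [0,0,1],"claw": 1},{"linear": [0.005,0,0],"turn": [0,0,1],"claw": 1},{"linear": [0.005,0,0],"turn": [0,0,1],"claw": 1},{"linear": [0.005,0,0],"turn": [0,0,1],"claw": 1},{"linear": [0.005,0,0],"turn": [0,0,1],"claw": 1},{"linear": [0.005,0,0],"turn": [0,0,1],"claw": 1},{"linear": [0.005,0,0],"turn": [0,0,1],"claw": 1},{"linear": [0.005,0,0],"turn": [0,0,1],"claw": 1},{"linear": [0.005,0,0],"turn": [0,0,1],"claw": 1}])

```text
time: 14.97
position: [0.5898, -0.2036, 0.1]
tool_rot: [2.405, 2.018, 0.003]
ft_force: [1.3, 1.5, 4.0]
grip_width: 0.224
```

Call:
move_arm(deltas=[{"linear": [0.003,0,0],"turn": [0,0,0.7],"claw": 1},{"linear": [0,0,0],"turn": [0,0,0],"claw": 1},{"linear": [0,0,0],"turn": [0,0,0],"claw": 1},{"linear": [0,0,0],"turn": [0,0,0],"claw": 1},{"linear": [0,0,0],"turn": [0,0,0],"claw": 1},{"linear": [0,0,0],"turn": [0,0,0],"claw": 1}])

```text
time: 15.47
position: [0.5898, -0.2036, 0.1]
tool_rot: [2.45, 1.964, 0.003]
ft_force: [2.6, 2.3, 5.5]
grip_width: 0.225
```

```bash
python3 - <<'E'
from h import *
st()
E
```

```text
t 15.47 p [ 0.5898 -0.2036  0.1   ] xang 77.42 z [ 0.003  0.    -1.   ] f [2.6 2.3 5.5] tq [ 0.56 -0.64 -0.05] w 19.6 j7 -0.03
```

Call:
move_arm(deltas=[{"linear": [0,0,0],"turn": [0,0,0],"claw": 0.4},{"linear": [0,0,0],"turn": [0,0,0],"claw": 0.4},{"linear": [0,0,0],"turn": [0,0,0],"claw": 0.4},{"linear": [0,0,0],"turn": [0,0,0],"claw": 0.2},{"linear": [0,0,-0.4],"turn": [0,0,0],"claw": 0},{"linear": [0,0,-0.8],"turn": [0,0,0],"claw": 0},{"linear": [0,0,-0.8],"turn": [0,0,0],"claw": 0},{"linear": [0,0,-0.6],"turn": [0,0,0],"claw": 0},{"linear": [0,0,0],"turn": [0,0,0],"claw": 0}])

```text
time: 16.22
position: [0.591, -0.2049, 0.1825]
tool_rot: [2.448, 1.958, 0.006]
ft_force: [0.9, -0.1, 0.7]
grip_width: 0.817
```

```bash
python3 - <<'E'
from h import *
d=load('top'); e=load('side')
for D,n,box in((d,'top',(245,275,180,212)),(e,'side',(285,322,248,285))):
    im=D['image'][box[2]:box[3],box[0]:box[1]].astype(int); red=(im[:,:,0]-im[:,:,1:].max(2))
    w=np.where(red>25,red,0); ys,xs=np.mgrid[:w.shape[0],:w.shape[1]]
    u=(w*xs).sum()/w.sum()+box[0]; v=(w*ys).sum()/w.sum()+box[2]; print(n,'red',u.round(2),v.round(2),(w>0).sum(),'->',onz(D,u,v,.044).round(4))
# rim: non-background brightness mask in top
im=d['image'][178:216,243:280]; hsv=cv2.cvtColor(np.ascontiguousarray(im),cv2.COLOR_RGB2HSV)
m=((hsv[:,:,0]>95)&(hsv[:,:,2]>88)|(hsv[:,:,2]>112)).astype(np.uint8)
n,l,s,ce=cv2.connectedComponentsWithStats(m); i=1+s[1:,4].argmax()
cn=max(cv2.findContours((l==i).astype(np.uint8),0,1)[0],key=cv2.contourArea); el=cv2.fitEllipse(cn); print(el)
print('rim c',onz(d,el[0][0]+243,el[0][1]+178,.016).round(4))
to([.5595,.1545,.16],174)
E
```

```text
top red 260.78 189.03 4 -> [0.5772 0.1525 0.044 ]
side red 294.48 254.72 6 -> [0.5778 0.1517 0.044 ]
((17.981340408325195, 18.19528579711914), (22.040346145629883, 22.413719177246094), 43.06311798095703)
rim c [0.5601 0.1547 0.016 ]
t 16.22 p [ 0.591  -0.2049  0.1825] xang 77.32 z [ 0.007 -0.003 -1.   ] f [ 0.9 -0.1  0.7] tq [-0.05 -0.11 -0.02] w 71.1 j7 -0.01
shift units [11.46 -3.66  0.71]
wz total units -24.17
```

Call:
move_arm(deltas=[{"linear": [0.88,-0.28,0],"turn": [0,0,0],"claw": 0},{"linear": [0.88,-0.28,0],"turn": [0,0,0],"claw": 0},{"linear": [0.88,-0.28,0],"turn": [0,0,0],"claw": 0},{"linear": [0.88,-0.28,0],"turn": [0,0,0],"claw": 0},{"linear": [0.88,-0.28,0],"turn": [0,0,0],"claw": 0},{"linear": [0.88,-0.28,0],"turn": [0,0,0],"claw": 0},{"linear": [0.88,-0.28,0],"turn": [0,0,0],"claw": 0},{"linear": [0.88,-0.28,0],"turn": [0,0,0],"claw": 0},{"linear": [0.88,-0.28,0],"turn": [0,0,0],"claw": 0},{"linear": [0.88,-0.28,0],"turn": [0,0,0],"claw": 0},{"linear": [0.88,-0.28,0],"turn": [0,0,0],"claw": 0},{"linear": [0.88,-0.28,0],"turn": [0,0,0],"claw": 0},{"linear": [0.88,-0.28,0],"turn": [0,0,0],"claw": 0},{"linear": [0,0,0],"turn": [0,0,-1],"claw": 0},{"linear": [0,0,0],"turn": [0,0,-1],"claw": 0},{"linear": [0,0,0],"turn": [0,0,-1],"claw": 0},{"linear": [0,0,0],"turn": [0,0,-1],"claw": 0},{"linear": [0,0,0],"turn": [0,0,-0.55],"claw": 0}])

```text
time: 17.72
position: [0.5568, 0.1544, 0.1766]
tool_rot: [-2.107, -2.329, 0.002]
ft_force: [0.0, 0.9, -0.1]
grip_width: 1.001
```

Call:
move_arm(deltas=[{"linear": [0,0,0],"turn": [0,0,-1],"claw": 0},{"linear": [0,0,0],"turn": [0,0,-1],"claw": 0},{"linear": [0,0,0],"turn": [0,0,-1],"claw": 0},{"linear": [0,0,0],"turn": [0,0,-1],"claw": 0},{"linear": [0,0,0],"turn": [0,0,-1],"claw": 0},{"linear": [0,0,0],"turn": [0,0,-1],"claw": 0},{"linear": [0,0,0],"turn": [0,0,-1],"claw": 0},{"linear": [0,0,0],"turn": [0,0,-1],"claw": 0},{"linear": [0,0,0],"turn": [0,0,-1],"claw": 0},{"linear": [0,0,0],"turn": [0,0,-1],"claw": 0},{"linear": [0,0,0],"turn": [0,0,-1],"claw": 0},{"linear": [0,0,0],"turn": [0,0,-1],"claw": 0},{"linear": [0,0,0],"turn": [0,0,-1],"claw": 0},{"linear": [0,0,0],"turn": [0,0,-1],"claw": 0},{"linear": [0,0,0],"turn": [0,0,-1],"claw": 0},{"linear": [0,0,0],"turn": [0,0,-1],"claw": 0},{"linear": [0,0,0],"turn": [0,0,-1],"claw": 0},{"linear": [0,0,0],"turn": [0,0,-1],"claw": 0},{"linear": [0,0,0],"turn": [0,0,-1],"claw": 0},{"linear": [0,0,0],"turn": [0,0,0],"claw": 0}])

```text
time: 19.38
position: [0.5569, 0.1543, 0.1766]
tool_rot: [-0.229, -3.132, 0.001]
ft_force: [0.7, -0.2, -0.8]
grip_width: 1.002
```

```bash
python3 - <<'E'
from h import *
to([.560,.1546,.042],171.5)
E
```

```text
t 19.38 p [0.5569 0.1543 0.1766] xang 171.62 z [-0.001 -0.001 -1.   ] f [ 0.7 -0.2 -0.8] tq [ 0.09 -0.13  0.06] w 87.2 j7 0.94
shift units [-0.1   0.03  4.49]
wz total units 0.03
```

Call:
move_arm(deltas=[{"linear": [-0.1,0.03,0],"turn": [0,0,0],"claw": 0},{"linear": [0,0,0.8],"turn": [0,0,0],"claw": 0},{"linear": [0,0,0.8],"turn": [0,0,0],"claw": 0},{"linear": [0,0,0.8],"turn": [0,0,0],"claw": 0},{"linear": [0,0,0.8],"turn": [0,0,0],"claw": 0},{"linear": [0,0,0.6],"turn": [0,0,0],"claw": 0},{"linear": [0,0,0.4],"turn": [0,0,0],"claw": 0},{"linear": [0,0,0.29],"turn": [0,0,0],"claw": 0.2},{"linear": [0,0,0],"turn": [0,0,0],"claw": 0.4},{"linear": [0,0,0],"turn": [0,0,0],"claw": 0.45},{"linear": [0,0,0],"turn": [0,0,0],"claw": 0.5},{"linear": [0,0,0],"turn": [0,0,0],"claw": 0.5},{"linear": [0,0,0],"turn": [0,0,0],"claw": 1},{"linear": [0,0,0],"turn": [0,0,0],"claw": 1},{"linear": [0,0,0],"turn": [0,0,0],"claw": 1},{"linear": [0,0,0],"turn": [0,0,0],"claw": 1},{"linear": [0,0,0],"turn": [0,0,0],"claw": 1},{"linear": [0,0,0],"turn": [0,0,0],"claw": 1}], grip_force=35)

```text
time: 20.88
position: [0.5606, 0.155, 0.0427]
tool_rot: [0.232, 3.132, -0.001]
ft_force: [-0.7, 0.0, 3.1]
grip_width: 0.449
```

```bash
python3 - <<'E'
from h import *
st()
E
```

```text
t 20.88 p [0.5606 0.155  0.0427] xang 171.52 z [ 0. -0. -1.] f [-0.7  0.   3.1] tq [-0.14  0.09  0.01] w 39.1 j7 0.85
```

Call:
move_arm(deltas=[{"linear": [0,0,-0.4],"turn": [0,0,0],"claw": 1},{"linear": [0,0,-0.7],"turn": [0,0,0],"claw": 1},{"linear": [0,0,-0.8],"turn": [0,0,0],"claw": 1},{"linear": [0,0,-0.8],"turn": [0,0,0],"claw": 1},{"linear": [0,0,-0.8],"turn": [0,0,0],"claw": 1},{"linear": [0,0,-0.8],"turn": [0,0,0],"claw": 1},{"linear": [0,0,-0.6],"turn": [0,0,0],"claw": 1},{"linear": [0,0,0],"turn": [0,0,0],"claw": 1}])

```text
time: 21.55
position: [0.5624, 0.1564, 0.1939]
tool_rot: [0.231, 3.126, 0.003]
ft_force: [-0.0, 0.5, -1.3]
grip_width: 0.447
```

Call:
move_arm(deltas=[{"linear": [-0.2,-0.7,0],"turn": [0,0,0],"claw": 1},{"linear": [-0.2,-0.7,0],"turn": [0,0,0],"claw": 1},{"linear": [-0.2,-0.7,0],"turn": [0,0,0],"claw": 1},{"linear": [-0.2,-0.7,0],"turn": [0,0,0],"claw": 1},{"linear": [-0.2,-0.7,0],"turn": [0,0,0],"claw": 1},{"linear": [-0.2,-0.7,0],"turn": [0,0,0],"claw": 1},{"linear": [-0.2,-0.7,0],"turn": [0,0,0],"claw": 1},{"linear": [-0.2,-0.7,0],"turn": [0,0,0],"claw": 1},{"linear": [-0.2,-0.7,0],"turn": [0,0,0],"claw": 1},{"linear": [-0.2,-0.7,0],"turn": [0,0,0],"claw": 1},{"linear": [-0.2,-0.7,0],"turn": [0,0,0],"claw": 1},{"linear": [-0.2,-0.7,0],"turn": [0,0,0],"claw": 1},{"linear": [-0.2,-0.7,0],"turn": [0,0,0],"claw": 1},{"linear": [-0.2,-0.7,0],"turn": [0,0,0],"claw": 1},{"linear": [0,-0.7,0],"turn": [0,0,0],"claw": 1},{"linear": [0,-0.7,0],"turn": [0,0,0],"claw": 1},{"linear": [0,-0.3,0],"turn": [0,0,0],"claw": 1},{"linear": [0,0,0],"turn": [0,0,1],"claw": 1},{"linear": [0,0,0],"turn": [0,0,0],"claw": 1}])

```text
time: 23.13
position: [0.592, -0.1987, 0.1883]
tool_rot: [-0.346, -3.121, -0.001]
ft_force: [-0.1, 0.4, -2.0]
grip_width: 0.449
```

```bash
python3 - <<'E'
from h import *
to([.592,-.204,.19],167.5)
d=grab('top'); e=grab('side')
o=np.zeros((400,800,3),np.uint8)
def put(D,p,x):
    u,v=proj(D,p).astype(int)-32; print(u,v)
    c=np.clip(D['image'][v:v+65,u:u+65,::-1]*1.3,0,255).astype(np.uint8); o[:,x:x+400]=cv2.resize(c,(400,400),interpolation=2)
put(d,[.592,-.204,.12],0); put(e,[.592,-.204,.14],400)
cv2.imwrite('pics/over.png',o)
E
```

```text
t 23.13 p [ 0.592  -0.1987  0.1883] xang 167.36 z [-0.002  0.001 -1.   ] f [-0.1  0.4 -2. ] tq [ 0.14 -0.14  0.07] w 39.1 j7 1.49
shift units [-0.04 -0.17 -0.06]
wz total units -0.04
367 152
309 121
```

View pics/over.png

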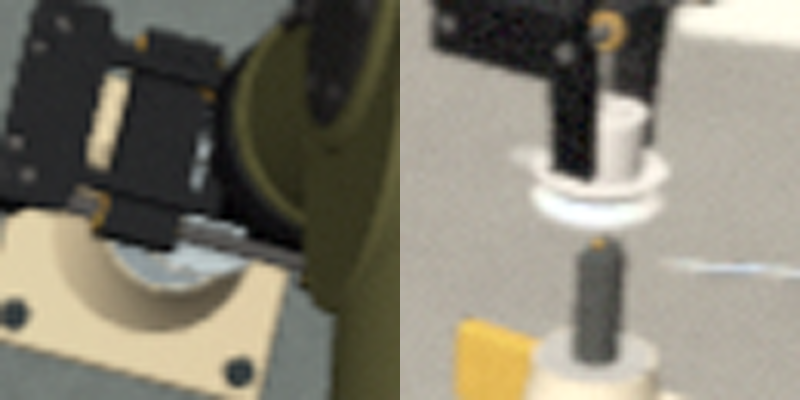

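Call:
move_arm(deltas=[{"linear": [-0.04,-0.17,0],"turn": [0,0,0],"claw": 1},{"linear": [0,0,0],"turn": [0,0,0],"claw": 1},{"linear": [0,0,0.4],"turn": [0,0,0],"claw": 1},{"linear": [0,0,0.3],"turn": [0,0,0],"claw": 1},{"linear": [0,0,0.15],"turn": [0,0,0],"claw": 1},{"linear": [0,0,0.15],"turn": [0,0,0],"claw": 1},{"linear": [0,0,0.1],"turn": [0,0,0],"claw": 1},{"linear": [0,0,0.1],"turn": [0,0,0],"claw": 1},{"linear": [0,0,0],"turn": [0,0,0],"claw": 1},{"linear": [0,0,0],"turn": [0,0,0],"claw": 1}])

```text
time: 24.07
position: [0.5928, -0.2037, 0.1533]
tool_rot: [-0.341, -3.123, 0.0]
ft_force: [1.2, 0.2, -1.6]
grip_width: 0.452
```

```bash
python3 - <<'E'
from h import *
to([.592,-.204,.1027],167.5)
E
```

```text
t 24.07 p [ 0.5928 -0.2037  0.1533] xang 167.54 z [-0. -0. -1.] f [ 1.2  0.2 -1.6] tq [ 0.09 -0.13 -0.  ] w 39.3 j7 1.49
shift units [ 0.02 -0.02  1.69]
wz total units 0.01
```

Call:
move_arm(deltas=[{"linear": [0,0,0.2],"turn": [0,0,0],"claw": 1},{"linear": [0,0,0.2],"turn": [0,0,0],"claw": 1},{"linear": [0,0,0.2],"turn": [0,0,0],"claw": 1},{"linear": [0,0,0.1],"turn": [0,0,0],"claw": 1},{"linear": [0,0,0.1],"turn": [0,0,0],"claw": 1},{"linear": [0,0,0],"turn": [0,0,0],"claw": 1}])

```text
time: 24.57
position: [0.5924, -0.2035, 0.1284]
tool_rot: [-0.341, -3.122, -0.001]
ft_force: [-0.9, -0.2, -1.8]
grip_width: 0.45
```

```bash
python3 - <<'E'
from h import *
to([.592,-.204,.1027],167.5)
E
```

```text
t 24.57 p [ 0.5924 -0.2035  0.1284] xang 167.54 z [-0.001  0.    -1.   ] f [-0.9 -0.2 -1.8] tq [ 0.06 -0.15 -0.02] w 39.2 j7 1.48
shift units [ 0.01 -0.02  0.86]
wz total units 0.01
```

Call:
move_arm(deltas=[{"linear": [0,0,0.2],"turn": [0,0,0],"claw": 1},{"linear": [0,0,0.2],"turn": [0,0,0],"claw": 1},{"linear": [0,0,0.2],"turn": [0,0,0],"claw": 1},{"linear": [0,0,0.15],"turn": [0,0,0],"claw": 1},{"linear": [0,0,0.05],"turn": [0,0,0],"claw": 1},{"linear": [0,0,0],"turn": [0,0,0],"claw": 1},{"linear": [0,0,0],"turn": [0,0,0],"claw": 1}])

```text
time: 25.15
position: [0.5928, -0.2037, 0.1053]
tool_rot: [-0.341, -3.123, 0.0]
ft_force: [-0.8, -0.2, -1.2]
grip_width: 0.449
```

```bash
python3 - <<'E'
from h import *
to([.592,-.204,.1027],167.5)
E
```

```text
t 25.15 p [ 0.5928 -0.2037  0.1053] xang 167.54 z [-0. -0. -1.] f [-0.8 -0.2 -1.2] tq [ 0.06 -0.05  0.03] w 39.0 j7 1.47
shift units [ 0.02 -0.02  0.09]
wz total units 0.01
```

Almost seated and still no force. Pressing in small steps.

Call:
move_arm(deltas=[{"linear": [0,0,0.04],"turn": [0,0,0],"claw": 1},{"linear": [0,0,0.04],"turn": [0,0,0],"claw": 1},{"linear": [0,0,0],"turn": [0,0,0],"claw": 1},{"linear": [0,0,0],"turn": [0,0,0],"claw": 1}])

```text
time: 25.48
position: [0.5928, -0.2037, 0.103]
tool_rot: [0.341, 3.123, -0.0]
ft_force: [0.1, -0.5, -2.2]
grip_width: 0.451
```

Call:
move_arm(deltas=[{"linear": [0,0,0.03],"turn": [0,0,0],"claw": 1},{"linear": [0,0,0],"turn": [0,0,0],"claw": 1},{"linear": [0,0,0],"turn": [0,0,0],"claw": 1}])

```text
time: 25.73
position: [0.5929, -0.2037, 0.1027]
tool_rot: [0.341, 3.123, -0.001]
ft_force: [-2.3, -0.0, 3.6]
grip_width: 0.446
```

Call:
move_arm(deltas=[{"linear": [0,0,0.02],"turn": [0,0,0],"claw": 1},{"linear": [0,0,0],"turn": [0,0,0],"claw": 1},{"linear": [0,0,0],"turn": [0,0,0],"claw": 1},{"linear": [0,0,0],"turn": [0,0,0],"claw": 1}])

```text
time: 26.07
position: [0.5929, -0.2037, 0.1027]
tool_rot: [0.341, 3.123, -0.001]
ft_force: [-3.7, 0.2, 7.2]
grip_width: 0.446
```

```bash
python3 - <<'E'
from h import *
st()
d=grab('top'); e=grab('side'); st()
o=np.zeros((400,800,3),np.uint8)
def put(D,p,x,k=32):
    u,v=proj(D,p).astype(int)-k
    c=np.clip(D['image'][v:v+2*k,u:u+2*k,::-1]*1.3,0,255).astype(np.uint8); o[:,x:x+400]=cv2.resize(c,(400,400),interpolation=2)
put(e,[.592,-.204,.09],0); put(e,[.55,-.007,.05],400)
cv2.imwrite('pics/seat.png',o)
E
```

```text
t 26.07 p [ 0.5929 -0.2037  0.1027] xang 167.53 z [ 0.    -0.001 -1.   ] f [-3.7  0.2  7.2] tq [ 0.24  0.77 -0.02] w 38.8 j7 1.46
t 26.17 p [ 0.5929 -0.2037  0.1027] xang 167.53 z [ 0.    -0.001 -1.   ] f [-3.4  0.7  7.7] tq [0.21 0.7  0.02] w 39.1 j7 1.46
```

View pics/seat.png

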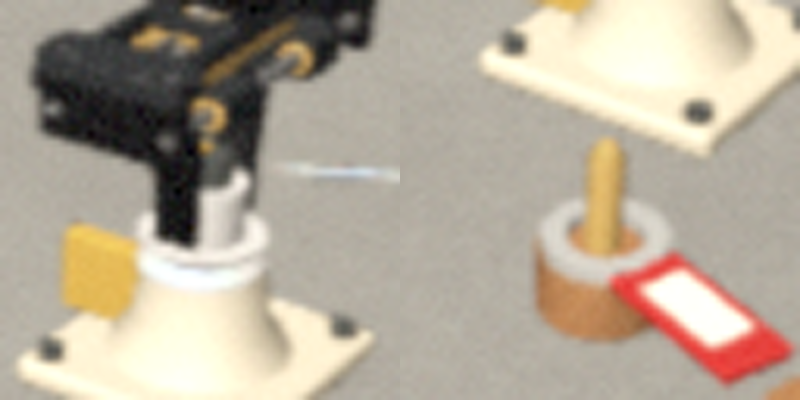

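The side crop shows the pulley rim flush on the bearing face and the tag flat on its block with the peg through the eye. The wrist force is 7.7 N up plus the 1.6 N pulley weight, so it presses with about 9 N. Handing in.

```bash
python3 - <<'E'
from h import *
st(); print(ctrl.close_job())
E
```

```text
t 26.17 p [ 0.5929 -0.2037  0.1027] xang 167.53 z [ 0.    -0.001 -1.   ] f [-3.4  0.7  7.7] tq [0.21 0.7  0.02] w 39.1 j7 1.46
the job is handed in; nothing more can be done
None
```

The job is done and was handed in at 26.2 s of the 72 s. No verdict is reported, so the figures below are my own last checks.

- **Tag:** it hangs on the middle-sized peg. The last side view showed it lying flat on the block with the peg through its eye.
- **Shaft:** I pinched it on its flat, with a 19.5 mm gap as expected, and turned it 83° to face the rib at about -12.5°. After the turn, the side view no longer showed the flat, as it should.
- **Pulley:** it went down the shaft with its screw towards the rib and met no resistance on the way. The tool height of 0.1027 m matches fully seated, and the rim looks flush on the bearing face.
- **Grip and press:** the fingers grip the hub with 35 N set. The pulley presses down with about 9 N (7.7 N at the wrist plus its weight).

- **Side force:** about 3.4 N remains along x, because the tool centre sits about 1 mm from the shaft axis I estimated. This is within the 4 mm centring limit.
- **Rib angle:** two readings of the rib's direction differed by about 2°, so I used the middle value.
- **Not seen:** the screw was hidden by the fingers at the end, so its direction rests on the earlier measurement and the free slide. I made no final check of the cone, tray and screwdriver; the arm was never lowered near them.

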